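# Load a speaker driver into a shuttered tester

### The job

Load the driver for testing: hold the tester's spring-closed orange flap open by pressing its yellow paddle down with one fingertip, and meanwhile, with the other fingertip, push the blue carrier by its upright tab along the lane under the flap until it is fully home against the back stop. Then let go so that the flap closes over the carrier behind the driver. Only push the carrier, never lift it, and leave the cup, dispenser and bin where they stand.

Things in the scene. Friction and masses are not known exactly. Their poses are not given: they have to be found in the camera images.
- tester: Fixed tester: aluminium plate 330 x 150 mm, top 10 mm above the table, with a straight lane leading into a white chamber (clear roof, 82 mm wide, top 63 mm above the table, walls from x 10 to 114). Origin: at table height below the middle of the mouth, on the lane's centre line; x along the lane into the chamber, away from the robot; y left; z up. Carrier stop inside at x 48.
- mouth (a point): Middle of the mouth, on the lane floor (10 mm above the table), in the plane of the orange flap (tester x 0 to 4 mm). Axes as the tester's. The lane lies before it, x -177 to 0, 46 mm wide between black guides whose tops are 17 mm above the table. Closed, the flap spans y -28 to 28 and 18 to 50 mm above the table: it clears the carrier's plate by 2 mm but bars the driver.
- hinge (a point): Point on the flap's hinge line, level with the mouth: tester x 0, y 38, 40 mm above the table. The line runs parallel to the lane (so pushing the carrier at the flap does not open it), in two bearings 14 mm wide, 48 mm high over the table, at tester x -200 and -12. The flap is on the lane's side of it, the paddle, one piece with the flap, on the other side.
- home (a point): Point fixed to the tester, on the lane floor (10 mm above the table) 30 mm inside the mouth: where the carrier's origin is when the carrier is fully home. Axes as the tester's.
- flap (a joint): Angle of the flap with its paddle, rad: 0 closed (spring shut), 0.85 fully open (hard stop). Pressing the paddle down opens it: the mouth side rises. The driver passes under it from about 0.6 up; 0.65 to 0.8 is a good opening. The spring resists with about 2 N at the paddle's middle at the start and 5 to 6 N wide open, and shuts the flap when released.
- paddle (a point): Middle of the yellow paddle's top face; moves with it. Strip 165 mm long beside the lane, tester x -195 to -30, 21 to 51 mm from the hinge line, 4 mm thick. This point is 73 mm to the left of the lane's centre line. Closed it is 51 mm above the table, the strip sloping up outward by 0.245 rad; at flap 0.7 it is 26 mm up, sloping down by 0.455 rad. Press it anywhere; a tip can slide along it.
- carrier: Loose blue carrier, about 0.14 kg, in the lane, driver towards the mouth. Origin: on its underside below the driver's centre; x towards its nose, z up. Plate 42 mm wide, 6 mm thick, x -78 to 18. On it a fixed dark green round driver, 36 mm in diameter, its front level with the nose, its top 18 mm above the underside. At the rear the upright push tab.
- tab (a point): On the carrier: middle of the push tab's rear face, 78 mm behind the carrier's origin, 20 mm above the underside; axes as the carrier's. The tab is 10 mm thick, 40 mm wide, its top 46 mm above the table. When the carrier is home the tab stays outside, this face 48 mm before the mouth.
- cup: Bystander: dark green round ear cup, 60 mm in diameter, 44 mm high, loose. Origin: centre of its underside.
- dispenser: Bystander: white dispenser bottle with steel cap, 52 mm in diameter, 110 mm high, loose. Origin: centre of its underside.
- bin: Bystander: small open blue bin, 110 x 80 mm, 45 mm high, loose. Origin: centre of its underside.
There are look-alikes about, which are no part of the job. Leave any brown or turquoise look-alike of the carrier alone.

How it is judged:
By the outcome, as a careful person would: the job done as asked, in the order asked, and still so for the second after the job is handed in, with the robot touching nothing.
It also fails if it takes over 48 s, if anything falls off the work surface, if the arm or the gripper's body presses on something with over 40 N, if the wrist force passes 120 N, or if a joint passes its speed limit or range.

### The arm

A 6-joint arm with a two-finger parallel gripper is mounted at the origin on the work surface. World frame = base frame: x ahead of the robot, y to its left, z up, the work surface at z = 0. Lengths are in m, angles in rad, forces in N, time in s.
With the tool pointing down it reaches from about 0.375 to 0.975 m from the base axis. Payload 3.8 kg.
Tool frame: the origin (TCP) lies midway between the tips of the shut fingers; the grasp point (between the pads) lies 19 mm behind it; z points along the fingers, y is the line along which they close (so a half turn about z gives the same grasp; the last joint's range is limited). The gripper opens to 85 mm and grips with 20 to 120 N. Pads are 22 mm wide; open, the fingers measure 114 mm over their backs; the gripper's body (76 mm by 85 mm) begins 54 mm behind the grasp point. The pads swing forward as they close: fully open they stand 13 mm farther back than shut.
Start: joints at [1.067, 0.264, 1.604, -0, 1.274, -0.037], TCP at [0.304, 0.603, 0.231] pointing down, gripper open.
Joint ranges: [-2.63, 2.63], [-0.94, 2.18], [0.31, 2.57], [-1.31, 4.45], [0, 2.66], [-2.55, 2.55]. Speed limits (rad/s): [2.57, 2.57, 3.14, 3.14, 3.14, 3.14].

### API

Orientations are given as a rotation vector (axis times angle).
In Python, from workcell import bot gives the robot as it stands.
- The arm moves only by the tool step_arm, never from a script. Its argument "motion" is a list of rows, each a list of 5 numbers: the finger opening in cm, from 0 to 8.54, then the shift along the tool's x, y, z in cm, then the turn about the tool's z in degrees. In form: [[claw, dx, dy, dz, twist], ...]. A call has 1 to 20 rows; each row is the pose to reach, as a shift and turn from the pose commanded when the call began, along the tool's axes at that moment; what a row does not reach only later rows make up. A row lasts 1/10 s, in which the tool goes at most 50 mm and 8.59 degrees, less where a joint would pass 70% of its speed; a pose out of reach is approached as far as the arm can. A call with a gripper value outside its range is refused whole. The fingers move at their own pace and stop on an object; "force" is the grip in N (left out, the last holds). Time passes only in rows, so rows that repeat a pose let the fingers close. It gives the time, the measured TCP pose, the force, the opening and the grip force at its end, in the units of the state.
- bot.read_state(): the state, without advancing time (a new reading comes with each control period).
- bot.read_camera(name): name is "scene" or "side" or "wrist"; returns (picture, depth): 384x512x3 uint8, red, green, blue; 384x512 float32, m along the optical axis (not along the pixel's ray), 0 where there is no reading.
- bot.calibration(name): a dict with "mtx" (3x3 intrinsics, pixels), "origin" and "orientation" of the camera in the world; the wrist camera has in their place "T_tool_cam" (4x4, takes a point from camera to tool coordinates, whose origin is the TCP and whose axes are the flange's). Camera axes: x right, y up, looking along -z (the intrinsics and any distortion apply to the point x, -y, -z); pixel columns grow to the right and rows downward; lengths in m; the calibration is good to about 2 mm. The wrist camera is an equidistant fisheye: a pixel r from the principal point sees the ray r / f radians off the axis. A picture is of the moment at which its call begins: read the wrist's pose just before it. calibration takes no time and is no camera call.
- bot.finish_job(): hands the job in; it is judged then, once.
The state is a dict: "time": time; "q": joint angles; "joint_vel": joint speeds; "joint_torque": joint torques, N m; "tool_pos": TCP position; "tcp_rot": TCP orientation; "wrist_force": force on the tool from outside, world axes, zero at the start; "torque": the same for the moment, N m; "width": opening from 0.0 (shut) to 1.0 (fully open); "grip_force": force on a finger pad.
Only numpy, scipy, OpenCV 4.12 (cv2) and the standard library are available. Lean on these libraries where they do the work, as an engineer would, in place of code of your own. Each camera call takes 0.05 s, during which the arm holds its last target. There are 200 camera calls.

## Working session

There is one attempt and no reset: what is moved stays moved. The work goes in short steps, Python scripts to look and compute and a tool call to move; the robot and the scene stay as the last step left them, time stands still between calls to the robot, and variables do not carry over. Pictures are saved under pics/ and viewed, at most 10 in all, crops included, and the job is handed in when it is done.

Besides the shell and the picture viewer there is one more tool, called after "Emit:" by a JSON object that holds its "api" and its "payload". step_arm: Moves the arm, as the interface text tells. Its arguments: {"type":"object","properties":{"motion":{"type":"array","items":{"type":"array","items":{"type":"number"}}},"force":{"type":"number"}},"required":["motion"]}

```bash
mkdir -p pics; cat > h.py <<'E'
import numpy as np, cv2
from scipy.spatial.transform import Rotation as R
from workcell import bot
def cam(n):
    p,d=bot.read_camera(n); c=bot.calibration(n); return p,d,c
def Rm(o):
    o=np.array(o,float)
    return o if o.shape==(3,3) else (R.from_rotvec(o).as_matrix() if o.size==3 else R.from_quat(o).as_matrix())
def cloud(d,c):
    K=np.array(c["mtx"]);v,u=np.mgrid[:d.shape[0],:d.shape[1]]
    P=np.stack([(u-K[0,2])/K[0,0]*d,-(v-K[1,2])/K[1,1]*d,-d],-1)
    return P@Rm(c["orientation"]).T+np.array(c["origin"])
E
python3 - <<'E'
from h import *
for n in("scene","side"):
    p,d,c=cam(n);print(n,c);np.savez(n+"0.npz",p=p,d=d,W=cloud(d,c))
    cv2.imwrite(f"pics/{n}0.png",p[...,::-1])
print(bot.calibration("wrist"));print(bot.read_state())
E
```

```text
scene {'mtx': array([[428.64557114,   0.        , 261.29385918],
       [  0.        , 428.64557114, 189.81085922],
       [  0.        ,   0.        ,   1.        ]]), 'origin': array([1.35480034, 0.28601529, 0.57888825]), 'orientation': array([0.67707921, 0.90863691, 1.7013132 ])}
side {'mtx': array([[362.50983681,   0.        , 256.66970802],
       [  0.        , 362.50983681, 192.65642284],
       [  0.        ,   0.        ,   1.        ]]), 'origin': array([0.47359687, 0.84797908, 0.62331822]), 'orientation': array([ 0.12571152, -1.37521059, -2.61473063])}
{'mtx': array([[297.31863964,   0.        , 256.86324928],
       [  0.        , 297.31863964, 193.91502414],
       [  0.        ,   0.        ,   1.        ]]), 'T_tool_cam': array([[ 2.72856650e-04,  9.51860280e-01,  3.06532108e-01,
         7.80114428e-02],
       [ 9.99999900e-01, -3.68393497e-04,  2.53815221e-04,
         4.75686309e-04],
       [ 3.54521063e-04,  3.06532008e-01, -9.51860285e-01,
        -1.42784263e-01],
       [ 0.00000000e+00,  0.00000000e+00,  0.00000000e+00,
         1.00000000e+00]])}
{'time': 0.1, 'q': array([ 1.06708348e+00,  2.64673008e-01,  1.60525879e+00, -4.61378912e-06,
        1.27369220e+00, -3.69215576e-02]), 'joint_vel': array([ 0.00099674, -0.00162782, -0.00417236,  0.0005117 ,  0.00115705,
        0.00118566]), 'joint_torque': array([ 7.03070546e-04, -5.16704428e+01, -3.68590879e+01, -1.61937278e-04,
        6.14910692e-03,  9.92089576e-05]), 'tool_pos': array([0.30345944, 0.60219367, 0.23007823]), 'tcp_rot': array([-0.72646828, -3.05588899,  0.00307627]), 'wrist_force': array([-0.26137708,  0.03810912, -0.39710045]), 'torque': array([ 0.0356629 , -0.00833864, -0.0289705 ]), 'grip_force': 0.0, 'width': 1.0039053784840948}
```

View pics/scene0.png

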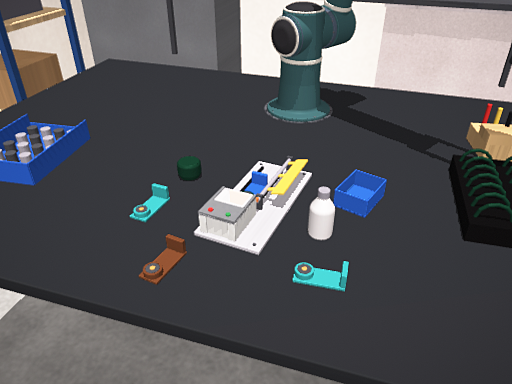

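View pics/side0.png

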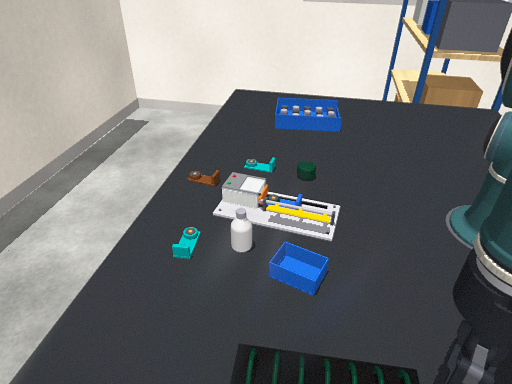

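The scene picture shows the tester around (255,205) with its yellow paddle (290,178) and the blue tab (259,181). The bin is at (360,190), the bottle at (320,213) and the cup at (189,168). The side picture shows the paddle at (298,214), the tab at (297,200), the bin at (298,267) and the bottle at (241,232).

```bash
python3 - <<'E'
from h import *
from scipy import ndimage as nd
for n,roi in(("scene",(150,250,190,400)),("side",(165,300,200,350))):
    z=np.load(n+"0.npz");p,d,W=z["p"],z["d"],z["W"]
    hsv=cv2.cvtColor(p,cv2.COLOR_RGB2HSV);H,S,V=[hsv[...,i].astype(int) for i in range(3)]
    m0=np.zeros(H.shape,bool);m0[roi[0]:roi[1],roi[2]:roi[3]]=1;m0&=d>0
    for nm,m in(("yellow",(H>20)&(H<33)&(S>150)&(V>120)),("orange",(H>5)&(H<19)&(S>130)&(V>90)),("blue",(H>103)&(H<125)&(S>130)&(V>60)),("white",(S<40)&(V>130))):
        L,k=nd.label(m&m0)
        for i in range(1,k+1):
            w=L==i
            if w.sum()<25: continue
            q=W[w];print(n,nm,w.sum(),"med",np.median(q,0).round(3),"lo",np.percentile(q,2,axis=0).round(3),"hi",np.percentile(q,98,axis=0).round(3))
            if nm=="white" and w.sum()<300: continue
            if nm in("yellow","white"):
                qq=q if nm=="yellow" else q[abs(q[:,2]-.01)<.006]
                if len(qq)>20:
                    r=cv2.minAreaRect(qq[:,:2].astype(np.float32)*1000);print("   rect",np.round(r[0],1),np.round(r[1],1),round(r[2],2),"box",cv2.boxPoints(r).round(0).tolist())
E
```

```text
scene yellow 52 med [0.476 0.115 0.054] lo [0.427 0.099 0.047] hi [0.541 0.122 0.056]
   rect [454.6 112. ] [179.9  26.2] 6.47 box [[364.0, 115.0], [367.0, 89.0], [545.0, 109.0], [542.0, 135.0]]
scene yellow 57 med [0.579 0.089 0.051] lo [0.549 0.063 0.04 ] hi [0.596 0.109 0.056]
   rect [569.5  84.5] [45.8 51.7] 82.08 box [[541.0, 65.0], [592.0, 58.0], [598.0, 104.0], [547.0, 111.0]]
scene blue 1715 med [0.484 0.262 0.022] lo [0.432 0.211 0.001] hi [0.555 0.313 0.046]
scene blue 328 med [0.525 0.023 0.021] lo [0.517 0.001 0.016] hi [0.561 0.043 0.048]
scene white 4885 med [0.669 0.044 0.012] lo [ 0.424 -0.036  0.006] hi [0.738 0.121 0.064]
   rect [574.4  41. ] [150.7 332.8] 83.14 box [[400.0, -14.0], [731.0, -54.0], [749.0, 96.0], [418.0, 136.0]]
scene white 1063 med [0.657 0.2   0.059] lo [0.635 0.175 0.004] hi [0.666 0.222 0.111]
   rect [654.7 199.3] [22.4 50. ] 6.8 box [[641.0, 223.0], [647.0, 173.0], [669.0, 176.0], [663.0, 225.0]]
side yellow 401 med [0.509 0.101 0.051] lo [0.435 0.072 0.044] hi [0.592 0.12  0.055]
   rect [520.4  87.6] [ 56.3 181.4] 80.72 box [[426.0, 74.0], [605.0, 45.0], [614.0, 101.0], [435.0, 130.0]]
side orange 145 med [ 0.81  -0.062  0.007] lo [ 0.782 -0.092  0.003] hi [ 0.841 -0.044  0.037]
side orange 69 med [0.618 0.012 0.045] lo [ 0.614 -0.064  0.007] hi [0.626 0.052 0.051]
side blue 125 med [0.529 0.013 0.018] lo [ 0.512 -0.002  0.014] hi [0.573 0.044 0.047]
side blue 2116 med [0.492 0.251 0.019] lo [0.434 0.211 0.001] hi [0.551 0.314 0.046]
side white 4081 med [0.629 0.076 0.012] lo [ 0.418 -0.025  0.004] hi [0.732 0.221 0.098]
   rect [560.7  95.1] [356.  209.4] 14.87 box [[362.0, 151.0], [416.0, -52.0], [760.0, 40.0], [706.0, 242.0]]
side white 70 med [ 0.569 -0.028  0.01 ] lo [ 0.53  -0.045  0.003] hi [ 0.612 -0.004  0.024]
```

```bash
cat >> h.py <<'E'
a=np.deg2rad(-6.9); O=np.array([.618,.0135,0]); ex=np.array([np.cos(a),np.sin(a),0]);ey=np.array([-ex[1],ex[0],0])
def T(W): D=np.asarray(W)-O; return np.stack([D@ex,D@ey,D[...,2]],-1)*1000
def rel(tx,ty,tz,sgn=None):
    "shift (cm) & twist from present pose to tester point (mm)"
    s=bot.read_state();Q=R.from_rotvec(s["tcp_rot"]).as_matrix()
    tgt=O+ex*tx/1e3+ey*ty/1e3+np.array([0,0,tz/1e3])
    y=Q.T@ey; y=-y if y[1]<0 else y
    return (Q.T@(tgt-s["tool_pos"])*100).round(2),np.degrees(np.arctan2(-y[0],y[1])).round(2),Q.round(3),T(s["tool_pos"]).round(1)
E
python3 - <<'E'
from h import *
for n,roi in(("scene",(150,250,190,300)),("side",(165,240,200,350))):
    z=np.load(n+"0.npz");p,d,W=z["p"],z["d"],z["W"];t=T(W)
    hsv=cv2.cvtColor(p,cv2.COLOR_RGB2HSV);H,S,V=[hsv[...,i].astype(int) for i in range(3)]
    b=(H>103)&(H<125)&(S>130)&(d>0)&(abs(t[...,1])<40)&(t[...,0]>-190)&(t[...,0]<0)&(t[...,2]>28)
    q=t[b];print(n,"tab",len(q),np.percentile(q,[3,50,97],axis=0).round(0).tolist())
    y=(H>20)&(H<33)&(S>150)&(V>120)&(d>0)&(abs(t[...,1])<140)&(t[...,0]>-260)&(t[...,0]<20)
    q=t[y];print("paddle",len(q),np.percentile(q,[1,50,99],axis=0).round(0).tolist())
    w=(t[...,0]>15)&(t[...,0]<110)&(abs(t[...,1])<60)&(t[...,2]>57)&(t[...,2]<70)
    q=t[w];print("roof",len(q),np.percentile(q,[1,50,99],axis=0).round(0).tolist())
print(*rel(-125,36,140),sep="\n")
E
```

```text
scene tab 129 [[-101.0, -18.0, 29.0], [-97.0, -0.0, 39.0], [-93.0, 18.0, 48.0]]
paddle 143 [[-202.0, 39.0, 26.0], [-110.0, 75.0, 51.0], [-31.0, 88.0, 57.0]]
roof 1073 [[16.0, -40.0, 58.0], [66.0, 2.0, 63.0], [109.0, 41.0, 67.0]]
side tab 57 [[-104.0, -20.0, 31.0], [-101.0, 6.0, 44.0], [-87.0, 38.0, 48.0]]
paddle 402 [[-195.0, 44.0, 43.0], [-118.0, 74.0, 51.0], [-33.0, 88.0, 56.0]]
roof 580 [[16.0, -43.0, 57.0], [62.0, 3.0, 62.0], [109.0, 41.0, 66.0]]
[-41.6  -39.26   9.08]
-19.85
[[-0.893  0.45  -0.001]
 [ 0.45   0.893 -0.002]
 [ 0.    -0.002 -1.   ]]
[-383.   546.6  230.1]
```

Emit:
{"api": "step_arm", "payload": {"motion": [[6, -1, -1, 0, -2], [6, -4, -3.8, 0.5, -4], [6, -8, -7.5, 1.5, -6], [6, -11.5, -10.8, 2.5, -8], [6, -15, -14.1, 3.3, -10], [6, -18.5, -17.4, 4.2, -12], [6, -22, -20.7, 5, -14], [6, -25.5, -24, 5.8, -16], [6, -29, -27.3, 6.6, -18], [6, -32.5, -30.6, 7.4, -19.8], [6, -36, -33.9, 8.2, -19.8], [6, -39, -36.8, 8.8, -19.8], [6, -41, -38.7, 9.1, -19.8], [6, -41.6, -39.3, 9.1, -19.8], [6, -41.6, -39.3, 9.1, -19.8], [6, -41.6, -39.3, 9.1, -19.8]]}}

```text
time: 1.7
tool_pos: [0.4981, 0.0654, 0.1402]
tcp_rot: [-0.19, -3.135, -0.001]
wrist_force: [-0.2, 0.5, -0.4]
width: 0.702
grip_force: 0.0
```

```bash
python3 - <<'E'
from h import *
s=bot.read_state();p,d,c=cam("wrist");cv2.imwrite("pics/w1.png",p[...,::-1])
np.savez("w1.npz",p=p,d=d,pos=s["tool_pos"],rot=s["tcp_rot"])
p,d,c=cam("side");cv2.imwrite("pics/s1.png",cv2.resize(p[130:290,180:400],None,fx=3.5,fy=3.5)[...,::-1])
print(*rel(-125,36,100),s["wrist_force"],s["width"],s["time"],sep="\n")
E
```

```text
[-0.03 -0.16  4.04]
0.04
[[-0.993  0.119 -0.   ]
 [ 0.119  0.993  0.   ]
 [ 0.     0.    -1.   ]]
[-125.3   37.6  140.4]
[-0.23498854  0.51855497 -0.37520978]
0.7024480153144604
1.7
```

View pics/w1.png

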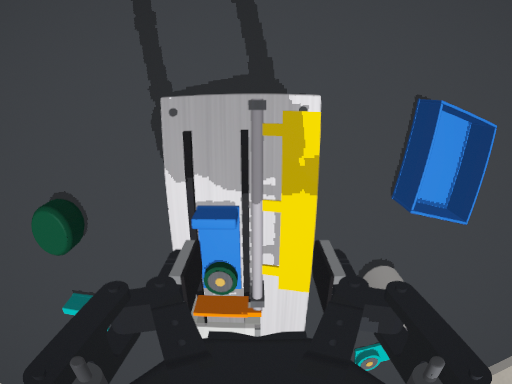

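View pics/s1.png

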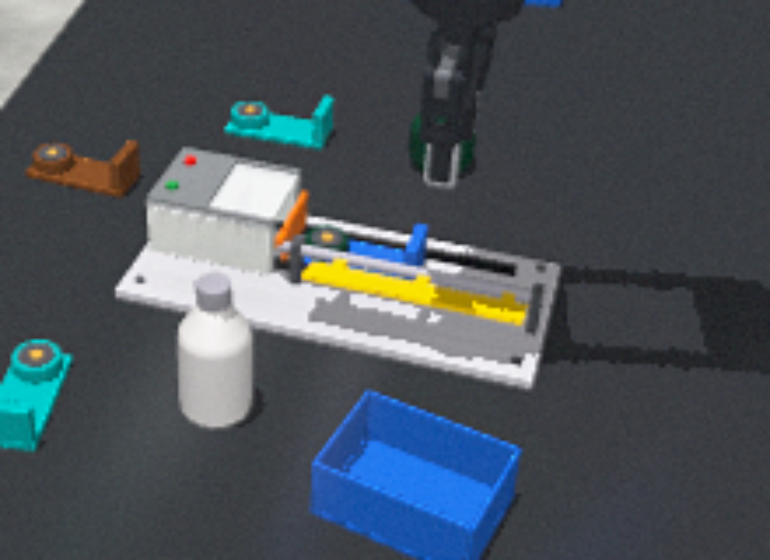

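The wrist picture shows the tab's rear edge at row 207 (columns 193–240), the paddle at columns 280–320, and the two fingertips near (180,262) and (328,262). The side picture confirms that the gripper stands above the lane, behind the tab and clear of the bottle and bin. I'll measure the tips, tab and paddle in the tool frame.

```bash
cat >> h.py <<'E'
def wcloud(d,c,pos,rot):
    K=c["mtx"];v,u=np.mgrid[:d.shape[0],:d.shape[1]];x=(u-K[0,2])/K[0,0];y=(v-K[1,2])/K[1,1]
    r=np.hypot(x,y)+1e-9;k=np.tan(r)/r
    P=np.stack([x*k*d,-y*k*d,-d,np.ones_like(d)],-1)@c["T_tool_cam"].T
    tool=P[...,:3]
    return tool*1000,T(tool@R.from_rotvec(rot).as_matrix().T+pos)
E
python3 - <<'E'
from h import *
z=np.load("w1.npz");p,d=z["p"],z["d"];c=bot.calibration("wrist");tl,t=wcloud(d,c,z["pos"],z["rot"])
hsv=cv2.cvtColor(p,cv2.COLOR_RGB2HSV);H,S,V=[hsv[...,i].astype(int) for i in range(3)]
C=np.arange(512)[None,:]+0*H
pc=lambda q:np.percentile(q,[2,50,98],axis=0).round(1).tolist()
b=(H>103)&(H<125)&(S>130)&(abs(t[...,1])<40)&(C<270)&(C>170)
print("tabtop",pc(t[b&(t[...,2]>42)])); print("yellow",pc(t[(H>20)&(H<33)&(S>150)&(d>0)]))
for lo,hi in((150,205),(315,350)):
    m=(C>=lo)&(C<hi)&(tl[...,2]>-35)&(tl[...,2]<12)&(abs(tl[...,0])<30)&(d>0)
    q=tl[m];print("finger tool",m.sum(),pc(q),q[:,2].max())
    q=q[q[:,2]>-12];print("tip",len(q),pc(q) if len(q) else 0)
E
```

```text
tabtop [[-134.2, -19.4, 42.3], [-101.1, 0.8, 46.0], [-95.2, 18.4, 148.9]]
yellow [[-193.4, 45.9, 43.3], [-124.9, 70.9, 50.6], [-36.7, 86.1, 54.7]]
finger tool 1129 [[-10.6, -42.8, -34.6], [6.4, -30.2, -23.2], [10.9, -29.4, -7.1]] -4.657868549585858
tip 133 [[-10.4, -36.0, -11.8], [3.6, -29.9, -9.7], [10.8, -29.4, -5.6]]
finger tool 1035 [[-10.4, 30.0, -34.6], [6.5, 31.1, -23.9], [10.9, 43.0, -9.3]] -7.223866546042873
tip 72 [[-1.6, 30.1, -12.0], [9.2, 30.5, -10.4], [11.0, 36.5, -7.5]]
```

Emit:
{"api": "step_arm", "payload": {"motion": [[6.8, 0, 0, 1.5, 0], [6.8, 0, 0, 4, 0], [6.8, 0, 0, 6.5, 0], [6.8, 0, 0, 7.5, 0], [6.8, 0, 0, 8.2, 0], [6.8, 0, 0, 8.6, 0], [6.8, 0, 0, 9, 0], [6.8, 0, 0, 9.4, 0], [6.8, 0, 0, 9.8, 0], [6.8, 0, 0, 10.2, 0], [6.8, 0, 0, 10.6, 0], [6.8, 0, 0, 11, 0], [6.8, 0, 0, 11.3, 0], [6.8, 0, 0, 11.6, 0], [6.8, 0, 0, 11.6, 0], [6.8, 0, 0, 11.6, 0]]}}

```text
time: 3.4
tool_pos: [0.4989, 0.0645, 0.0245]
tcp_rot: [0.19, 3.135, -0.0]
wrist_force: [1.4, -1.1, 4.1]
width: 0.8
grip_force: 1.9
```

```bash
cat >> h.py <<'E'
def look(tag):
    s=bot.read_state();p,d,c=cam("wrist");cv2.imwrite(f"pics/w{tag}.png",p[...,::-1]);tl,t=wcloud(d,c,s["tool_pos"],s["tcp_rot"])
    hsv=cv2.cvtColor(p,cv2.COLOR_RGB2HSV);H,S,V=[hsv[...,i].astype(int) for i in range(3)]
    C=np.arange(512)[None,:]+0*H
    y=t[(H>20)&(H<33)&(S>150)&(d>0)&(t[...,1]>58)&(t[...,1]<95)&(t[...,0]>-195)]
    if len(y)>30:
        A=np.c_[y[:,1],np.ones(len(y))]
        for _ in range(3):
            f=np.linalg.lstsq(A,y[:,2],rcond=None)[0];k=abs(A@f-y[:,2])<4;A,y=A[k],y[k]
        print("paddle slope",np.arctan(f[0]).round(3),"flap",(.245-np.arctan(f[0])).round(3),"z@72",(f[0]*72+f[1]).round(1))
    b=t[(H>103)&(H<125)&(S>130)&(d>0)&(abs(t[...,1])<25)&(t[...,2]>42)&(t[...,2]<50)&(t[...,0]>-160)&(t[...,0]<-20)]
    if len(b): print("tabtop x",np.percentile(b[:,0],[3,50,97]).round(1),len(b))
    p,d,c=cam("side");cv2.imwrite(f"pics/s{tag}.png",cv2.resize(p[130:290,180:400],None,fx=3.5,fy=3.5)[...,::-1]);t=T(cloud(d,c))
    hsv=cv2.cvtColor(p,cv2.COLOR_RGB2HSV);H,S,V=[hsv[...,i].astype(int) for i in range(3)]
    o=t[(H>5)&(H<19)&(S>130)&(V>80)&(d>0)&(abs(t[...,0])<20)&(abs(t[...,1])<60)]
    if len(o): print("orange side",len(o),np.percentile(o,[3,50,97],axis=0).round(0).tolist())
    print("TCP",T(s["tool_pos"]).round(1),"F tester xyz",s["wrist_force"]@ex,s["wrist_force"]@ey,s["wrist_force"][2],"w",s["width"],s["time"])
E
python3 -c "
from h import *
look('2')"
```

```text
paddle slope -0.297 flap 0.542 z@72 31.7
tabtop x [-104.8 -101.3  -95.5] 704
orange side 89 [[-2.0, -25.0, 35.0], [-0.0, 10.0, 56.0], [4.0, 41.0, 78.0]]
TCP [-124.4   36.3   24.5] F tester xyz 1.4965954172611724 -0.8796276701970454 4.136373994285675 w 0.7999256289384241 3.4
```

View pics/w2.png

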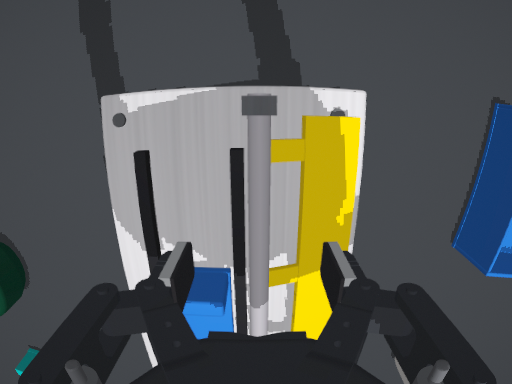

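The wrist picture shows the left tip on the paddle (340,275). The right tip (178,272) stands in the lane just behind the tab (210,275). The flap is at about 0.54, so I'll press a little deeper and then push.

Emit:
{"api": "step_arm", "payload": {"motion": [[6.8, 0, 0, 0.3, 0], [6.8, 0, 0, 0.6, 0], [6.8, 0, 0, 0.6, 0], [6.8, -0.3, 0, 0.6, 0], [6.8, -0.6, 0, 0.6, 0], [6.8, -0.9, 0, 0.6, 0], [6.8, -1.2, 0, 0.6, 0], [6.8, -1.5, 0, 0.6, 0], [6.8, -1.8, 0, 0.6, 0], [6.8, -2, 0, 0.6, 0], [6.8, -2, 0, 0.6, 0]]}}

```text
time: 4.6
tool_pos: [0.5188, 0.0622, 0.0184]
tcp_rot: [0.19, 3.135, 0.0]
wrist_force: [-2.2, 2.4, 3.9]
width: 0.798
grip_force: 2.1
```

```bash
python3 -c "
from h import *
look('3')"
```

```text
paddle slope -0.458 flap 0.703 z@72 25.4
tabtop x [-93.2 -89.5 -83.7] 683
orange side 97 [[-2.0, -18.0, 33.0], [-0.0, 10.0, 59.0], [4.0, 41.0, 87.0]]
TCP [-104.3   36.4   18.4] F tester xyz -2.4329264771623773 2.0740058990477848 3.932855216535337 w 0.7982806700904487 4.6
```

View pics/s3.png

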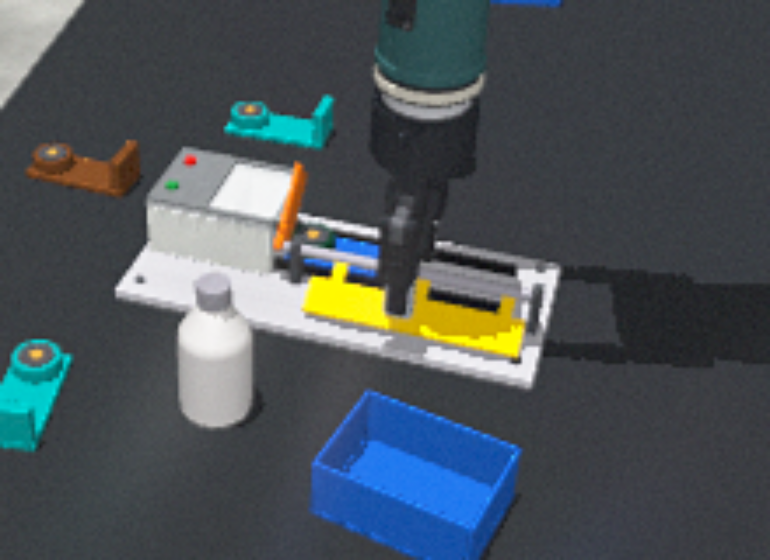

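The side picture shows the orange flap raised at (290,205), the fingertip on the paddle at (398,300), and the carrier starting under the flap at (320,237). The flap is at 0.70, so I'll push on.

Emit:
{"api": "step_arm", "payload": {"motion": [[6.8, -0.2, 0, 0, 0], [6.8, -0.5, 0, 0, 0], [6.8, -0.8, 0, 0, 0], [6.8, -1.1, 0, 0, 0], [6.8, -1.4, 0, 0, 0], [6.8, -1.7, 0, 0, 0], [6.8, -2, 0, 0, 0], [6.8, -2.3, 0, 0, 0], [6.8, -2.6, 0, 0, 0], [6.8, -2.9, 0, 0, 0], [6.8, -3.2, 0, 0, 0], [6.8, -3.5, 0, 0, 0], [6.8, -3.8, 0, 0, 0], [6.8, -4.1, 0, 0, 0], [6.8, -4.1, 0, 0, 0]]}}

```text
time: 6.2
tool_pos: [0.5598, 0.0572, 0.0185]
tcp_rot: [0.19, 3.135, 0.0]
wrist_force: [-1.6, 1.8, 3.4]
width: 0.801
grip_force: 2.1
```

```bash
python3 -c "
from h import *
look('4')"
```

```text
paddle slope -0.456 flap 0.701 z@72 25.5
tabtop x [-51.9 -48.3 -42.2] 686
orange side 96 [[-1.0, -17.0, 31.0], [-0.0, 10.0, 60.0], [4.0, 42.0, 87.0]]
TCP [-63.   36.4  18.5] F tester xyz -1.775189255584245 1.5994176399659674 3.374909324202441 w 0.8012010014039562 6.2
```

Emit:
{"api": "step_arm", "payload": {"motion": [[6.8, -0.1, 0, 0, 0], [6.8, -0.2, 0, 0, 0], [6.8, -0.3, 0, 0, 0], [6.8, -0.3, 0, 0, 0]]}}

```text
time: 6.7
tool_pos: [0.5618, 0.0568, 0.0182]
tcp_rot: [-0.19, -3.136, 0.0]
wrist_force: [-2.8, 3.1, 4.4]
width: 0.796
grip_force: 2.3
```

Emit:
{"api": "step_arm", "payload": {"motion": [[6.8, -0.1, 0, 0, 0], [6.8, -0.1, 0, 0, 0]]}}

```text
time: 6.9
tool_pos: [0.5625, 0.0567, 0.0181]
tcp_rot: [-0.191, -3.135, 0.0]
wrist_force: [-5.1, 1.6, 5.1]
width: 0.797
grip_force: 3.1
```

Emit:
{"api": "step_arm", "payload": {"motion": [[6.8, -0.1, 0, 0, 0], [6.8, -0.1, 0, 0, 0]]}}

```text
time: 7.1
tool_pos: [0.5625, 0.0567, 0.018]
tcp_rot: [-0.191, -3.133, 0.0]
wrist_force: [-6.7, 2.0, 7.4]
width: 0.799
grip_force: 4.2
```

Emit:
{"api": "step_arm", "payload": {"motion": [[6.8, -0.1, 0, 0, 0], [6.8, -0.2, 0, 0, 0], [6.8, -0.2, 0, 0, 0], [6.8, -0.2, 0, 0, 0]]}}

```text
time: 7.5
tool_pos: [0.5625, 0.0565, 0.0176]
tcp_rot: [-0.191, -3.129, 0.0]
wrist_force: [-11.7, 3.5, 10.0]
width: 0.799
grip_force: 6.6
```

```bash
python3 -c "
from h import *
look('5')
p,d,c=cam('scene');cv2.imwrite('pics/c5.png',cv2.resize(p[145:255,190:330],None,fx=5,fy=5)[...,::-1])"
```

```text
paddle slope -0.483 flap 0.728 z@72 24.3
tabtop x [-49.2 -45.6 -39.7] 699
orange side 92 [[-2.0, -15.0, 38.0], [-0.0, 12.0, 61.0], [4.0, 42.0, 88.0]]
TCP [-60.3  36.   17.6] F tester xyz -12.06870993534575 2.0241072343382016 10.003702892213928 w 0.798556972131791 7.5
```

View pics/c5.png

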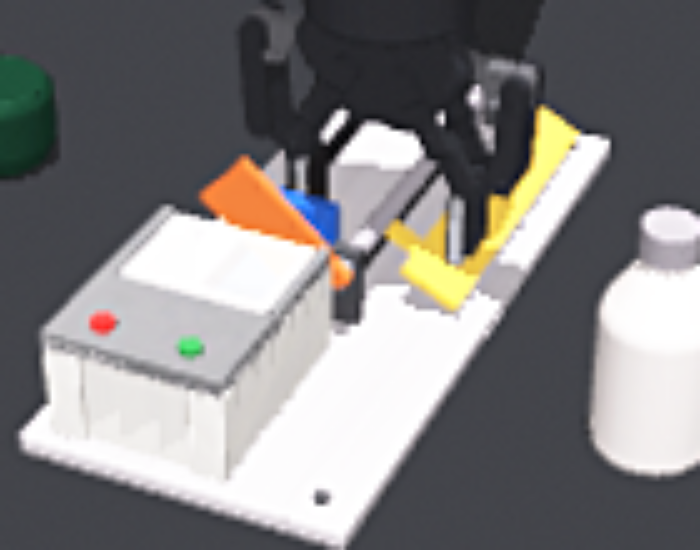

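The scene picture shows the flap raised (270,220), with the tab (315,215) outside it and the finger behind. The push stalls at 12 N with the tab's rear face about 49 mm before the mouth, so the carrier is against the back stop. Now I'll back off and rise.

Emit:
{"api": "step_arm", "payload": {"motion": [[6.8, 0.3, 0, 0, 0], [6.8, 0.6, 0, 0, 0], [6.8, 1, 0, 0, 0], [6.8, 1.4, 0, 0, 0], [6.8, 1.5, 0, -0.4, 0], [6.8, 1.5, 0, -0.9, 0], [6.8, 1.5, 0, -1.4, 0], [6.8, 1.5, 0, -1.9, 0], [6.8, 1.5, 0, -2.4, 0], [6.8, 1.5, 0, -2.9, 0], [6.8, 1.5, 0, -3.4, 0], [6.8, 1.5, 0, -4.5, 0], [6.8, 1.5, 0, -6.5, 0], [6.8, 1.5, 0, -9, 0], [6.8, 1.5, 0, -11, 0], [6.8, 1.5, 0, -12, 0], [6.8, 1.5, 0, -12, 0], [6.8, 1.5, 0, -12, 0]]}}

```text
time: 9.45
tool_pos: [0.5505, 0.0582, 0.1378]
tcp_rot: [-0.19, -3.135, 0.0]
wrist_force: [0.0, -0.2, 0.1]
width: 0.796
grip_force: 0.0
```

```bash
python3 -c "
from h import *
look('6')
p,d,c=cam('scene');cv2.imwrite('pics/c6.png',cv2.resize(p[145:255,190:330],None,fx=5,fy=5)[...,::-1])"
```

```text
paddle slope 0.242 flap 0.003 z@72 50.9
tabtop x [-49.1 -45.  -39.6] 526
orange side 72 [[-2.0, -28.0, 21.0], [-0.0, 2.0, 46.0], [3.0, 40.0, 51.0]]
TCP [-72.3  36.2 137.8] F tester xyz 0.04205305351119322 -0.21731340790717077 0.05536484276572923 w 0.7959862333473947 9.45
```

View pics/w6.png

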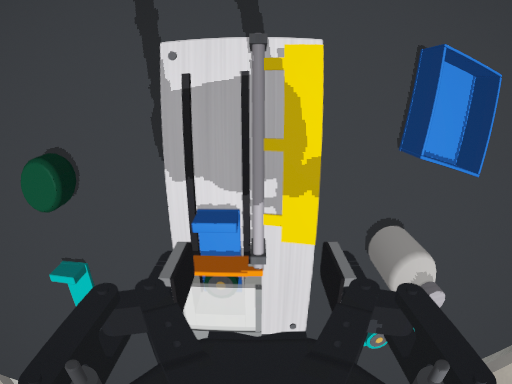

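View pics/c6.png

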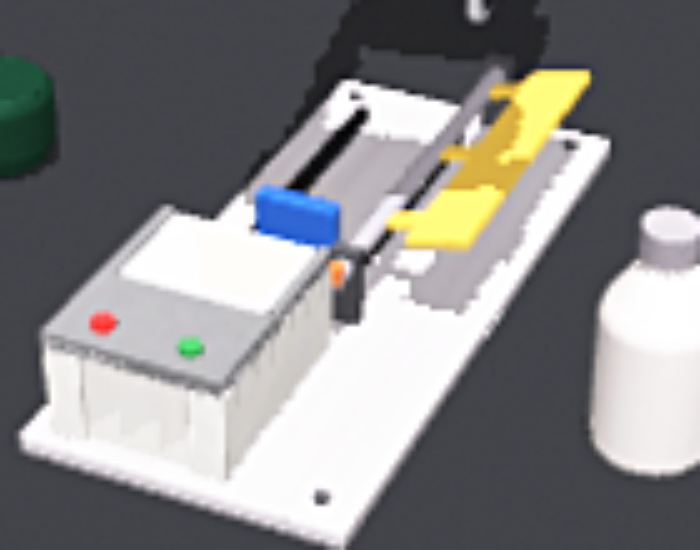

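The wrist picture shows the flap closed (228,266) over the carrier plate, with the driver inside the chamber (222,285) and the tab outside (216,220). The scene picture agrees, and the cup, bottle and bin stand where they were. The flap reads 0.00, and the tab did not move when I released.

```bash
python3 -c "
from workcell import bot
print(bot.finish_job())"
```

```text
the job is handed in; nothing more can be done
None
```

I pushed the carrier fully home against the back stop while holding the flap open, the flap has closed behind the driver, nothing else was touched, and the job is handed in at about 9.5 s on the robot's clock.

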